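# Lock the blade arm of a card trimmer with its barrel bolt

### The arm

A 7-joint arm with a two-finger parallel gripper is mounted at the origin on the work surface. World frame = base frame: x ahead of the robot, y to its left, z up, the work surface at z = 0. Lengths are in m, angles in rad, forces in N, time in s.
With the tool pointing down it reaches from about 0.4 to 0.85 m from the base axis. Payload 4.4 kg.
Tool frame: the origin (TCP) lies at the very end of the fingers, on their centre line; the grasp point (between the pads) lies manip.grip_depth behind it (manip.grip_depth is the distance from the TCP to the grasp point, in m); z points along the fingers, y is the line along which they close (so a half turn about z gives the same grasp; the last joint's range is limited). The gripper opens to 94 mm and grips with 3 to 60 N. Pads are 16 mm wide; open, the fingers measure 119 mm over their backs; the gripper's body (75 mm by 177 mm) begins 78 mm behind the grasp point.
Start: joints at [1.252, 0.628, 0.038, 1.517, -0.027, 0.996, -0.02], TCP at [0.163, -0.629, 0.205] pointing down, gripper open.
Joint ranges: [-3.06, 3.06], [-0.37, 2.12], [-1.25, 1.32], [0.18, 2.47], [-1.1, 4.24], [0.23, 1.98], [-2.94, 2.94]. Speed limits (rad/s): [2.57, 2.57, 3.14, 3.14, 3.14, 3.14, 3.14].

### API

Orientations are given as a unit quaternion [w, x, y, z].
In Python, from plant import status, optics, ticket, manip gives the robot as it stands.
- The arm moves only by the tool jog_arm, never from a script. Its argument "series" is a list of rows, each a list of 3 entries, a list of its own where there are three numbers: the shift along the world's x, y, z in m, then the turn, a rotation vector about the world's x, y, z in degrees, then the gripper command: -1 is fully open, 1 is shut, values between are in proportion. A call has 1 to 8 rows; each row shifts and turns the commanded pose from where the row before left it; what a row does not reach is not made up. A row lasts 1/10 s, in which the tool goes at most 50 mm and 8.59 degrees, less where a joint would pass 70% of its speed; a pose out of reach is approached as far as the arm can. A call with a gripper value outside its range is refused whole. The fingers move at their own pace and stop on an object; the grip force is fixed at half the most. Time passes only in rows, so rows that do not move let the fingers close. It gives the time, the measured TCP pose, the force, the opening and the grip force at its end, in the units of the state.
- status.get_obs(): the state, without advancing time (a new reading comes with each control period).
- optics.get_image(name): name is "scene" or "side" or "wrist"; returns (picture, depth): 384x512x3 uint8, red, green, blue; 384x512 float32, m along the optical axis (not along the pixel's ray), 0 where there is no reading.
- optics.get_calibration(name): a dict with "K" (3x3 intrinsics, pixels), "R" (3x3) and "t" (3): a world point X has camera coordinates R X + t; the wrist camera has in their place "T_tool_cam" (4x4, takes a point from camera to tool coordinates, whose origin is the TCP and whose axes are the flange's). Camera axes: x right, y down, z forward; pixel columns grow to the right and rows downward; lengths in m; the calibration is good to about 2 mm. A picture is of the moment at which its call begins: read the wrist's pose just before it. get_calibration takes no time and is no camera call.
- ticket.close_job(): hands the job in; it is judged then, once.
The state is a dict: "t": time; "joints": joint angles; "dq": joint speeds; "joint_efforts": joint torques, N m; "tool_pos": TCP position; "eef_rot": TCP orientation; "force": force on the tool from outside, world axes, zero at the start; "ft_torque": the same for the moment, N m; "grip_width": finger opening in m; "grip_force": force on a finger pad.
Only numpy, scipy, OpenCV 4.12 (cv2) and the standard library are available. Lean on these libraries where they do the work, as an engineer would, in place of code of your own. Each camera call takes 0.05 s, during which the arm holds its last target. There are 200 camera calls.

### The job

Make the card trimmer safe: with the fingertips, push the knob of its barrel bolt along the slot until the bolt is fully home in the keeper on the blade arm, then push the knob over sideways into the notch until it lies fully down, towards the front of the trimmer. Only push the knob from outside, without forcing it: do not take it between the fingers, leave the blade arm down, leave the other things on the table where they are, and finish clear of everything.

Things in the scene. Friction and masses are not known exactly. Their poses are not given: they have to be found in the camera images.
- trimmer: Card trimmer (guillotine): grey steel box, 340 mm in its x by 320 mm in its y, flat bed 70 mm above the table. Origin: centre of its underside, on the table. Upright and fixed; only x, y, yaw vary. Its -x side is the front (robot side at yaw 0). A clear finger guard stands on the bed at y = -135 mm, x = -98 to 138 mm, top at 114 mm; a fence 13 mm high lies along the far edge.
- slot_corner (a point): Point on the bolt's axis below the corner of the L-shaped slot: trimmer x = -145, y = -10 mm, 90 mm above the table; axes as the trimmer's. The axis runs along the trimmer's y; the steel barrel, 32 mm in diameter, covers trimmer y = -60 to 70 mm. The slot runs along the barrel's top to this y, then its notch turns down the barrel's front (-x) side.
- bolt (a joint): How far the bolt has been slid, m: 0 = withdrawn (knob at the trimmer's y = +40 mm), 0.050 = fully home (knob at y = -10 mm, a hard stop). It slides to the trimmer's -y, against about 3 N of friction, and stays where it is left. The knob can enter the notch only when this is above about 0.0465.
- bolt_knob (a joint): Angle of the knob about the bolt's axis, rad: 0 = straight up (in the long slot, where it has 0.1 rad of play, up to 0.3 under a hard push), 1.48 = lying down in the notch towards the trimmer's front (-x), a hard stop. Friction: about 1.5 N at the knob moves it, and it stays where it is left.
- knob_ball (a point): Centre of the knob's steel ball, 20 mm in diameter, 45 mm from the bolt's axis on a pin 9 mm thick. Knob up: 135 mm above the table. Knob fully down: 94 mm above the table, at the trimmer's x = -190 mm (just off the bed's front edge). Its z axis points from the bolt's axis to the ball.
- keeper (a point): Centre of the steel keeper staple that takes the bolt, on the inner side of the trimmer's blade arm: trimmer x = -145, y = -157 mm, 90 mm above the table. The arm, a dark steel bar at the trimmer's y = -175 mm, top 110 mm above the table, is down (as it starts) and hinged at the far end; its black hand grip, 120 mm long, 33 mm thick, sticks out in front to x = -332 mm.
- cards: Bystander: stack of white cards, 82 x 110 x 19 mm, on the trimmer's bed. Origin: centre of its underside.
- wax_on_bed: Bystander: pale wax cake, 50 x 60 x 45 mm, on the +y part of the trimmer's bed. Origin: centre of its underside.
- wax_block: Bystander: pale wax block, 65 x 85 x 50 mm, on the table. Origin: centre of its underside.
- snap_jar: Bystander: glass jar with aluminium cap, 54 mm in diameter, 62 mm high, on the table in front of the trimmer. Origin: centre of its underside.
- punch: Bystander: steel hole punch, a rod 16 mm thick and 105 mm long, lying on the table in front of the trimmer below the bolt. Origin: on its underside, near the middle; it lies along its x.
- hammer: Bystander: hammer with wooden handle, 250 mm long, 26 mm thick, lying on the table. Origin: on its underside, mid-length; its handle points to its -x.
- scissors: Bystander: closed scissors, about 205 mm long, 90 mm over the finger rings, 12 mm thick, lying on the table. Origin: on the underside below the rivet; blades to its +x.

How it is judged:
On the way:
1. the bolt is pushed home along the slot, knob still up (value of joint bolt above 0.045 m and value of joint bolt_knob below 0.6 rad), for 0.05 s.
At the end, for the whole second after the job is handed in: The bolt is home (slid at least 45.5 of 50 mm), its knob lies down in the notch (at least 1.25 of 1.48 rad from upright) and is still, and the blade arm is down (its keeper within 9 mm of where it was) (value of joint bolt above 0.0455 m and value of joint bolt_knob above 1.25 rad and distance of keeper from where it was at the start of the episode below 0.009 m and velocity of joint bolt_knob between -0.1 and 0.1 rad/s); the robot touches nothing.
It fails at once if the knob is taken between the fingers (distance between the grasp point and knob_ball below 0.014 m).
It fails at once if the knob is pinched or forced (more than 60 N) (contact force between the fingers and bolt_knob above 60 N).
It fails at once if the blade arm is lifted (its keeper by more than 15 mm) (distance of keeper from where it was at the start of the episode above 0.015 m).
It fails at once if a bystander (cards, wax cake, wax block, jar, punch, hammer or scissors) is shifted or lifted by more than 20 mm (distance of any of cards, wax_on_bed, wax_block, snap_jar, punch, hammer, scissors from where it was at the start of the episode above 0.02 m).
It also fails if it takes over 40 s, if anything falls off the work surface, if the arm or the gripper's body presses on something with over 40 N, if the wrist force passes 120 N, or if a joint passes its speed limit or range.

## Working session

There is one attempt and no reset: what is moved stays moved. The work goes in short steps, Python scripts to look and compute and a tool call to move; the robot and the scene stay as the last step left them, time stands still between calls to the robot, and variables do not carry over. Pictures are saved under pics/ and viewed, at most 10 in all, crops included, and the job is handed in when it is done.

Besides the shell and the picture viewer there is one more tool, called after ">>>" as name(argument=value, ...) on one line, values as JSON. jog_arm: Moves the arm, as the interface text tells. Its arguments: {"type":"object","properties":{"series":{"type":"array"}},"required":["series"]}

```bash
mkdir -p pics; python3 - <<'E'
from plant import status, optics, ticket, manip
import cv2,numpy as np
print(status.get_obs()); print(manip.grip_depth)
for n in ("scene","side"):
    p,d=optics.get_image(n); c=optics.get_calibration(n); print(n,c)
    np.savez(f"{n}.npz",p=p,d=d,**c); cv2.imwrite(f"pics/{n}.png",p[:,:,::-1])
E
```

```text
{'t': 0.0, 'joints': array([ 1.25217238,  0.62933476,  0.03849717,  1.51833784, -0.02700616,
        0.99630281, -0.019977  ]), 'dq': array([-9.80908109e-05, -1.45514433e-03,  2.50437900e-04, -8.16863796e-04,
        1.20968365e-03, -6.50681950e-04,  1.19642078e-03]), 'joint_efforts': array([-1.81530277e-04, -5.49720383e+01,  1.14328645e+00, -1.86628139e+01,
       -5.22317807e-02,  2.37998186e-02,  1.66528921e-04]), 'tool_pos': array([ 0.1624242 , -0.62870148,  0.20457215]), 'eef_rot': array([-9.20683347e-04,  9.92021744e-01,  1.26063439e-01, -1.42535028e-04]), 'force': array([-0.3877817 , -0.14068896, -0.02962659]), 'ft_torque': array([ 0.07727663,  0.01987252, -0.02869917]), 'grip_force': 0.0, 'grip_width': 0.09393649069654146}
0.0188
scene {'K': array([[405.88492464,   0.        , 258.99092186],
       [  0.        , 405.88492464, 191.30606861],
       [  0.        ,   0.        ,   1.        ]]), 'R': array([[ 0.83468932,  0.55042909,  0.01793172],
       [ 0.37957634, -0.55140091, -0.74288548],
       [-0.39901822,  0.62688503, -0.66917831]]), 't': array([-0.43128667, -0.14615275,  1.62520917])}
side {'K': array([[358.72950425,   0.        , 253.56894443],
       [  0.        , 358.72950425, 196.09335751],
       [  0.        ,   0.        ,   1.        ]]), 'R': array([[-0.71277549, -0.70109774, -0.02032406],
       [-0.37344205,  0.40387152, -0.83512204],
       [ 0.59371048, -0.58766466, -0.5496891 ]]), 't': array([0.36860856, 0.29930458, 0.84497858])}
```

View pics/scene.png

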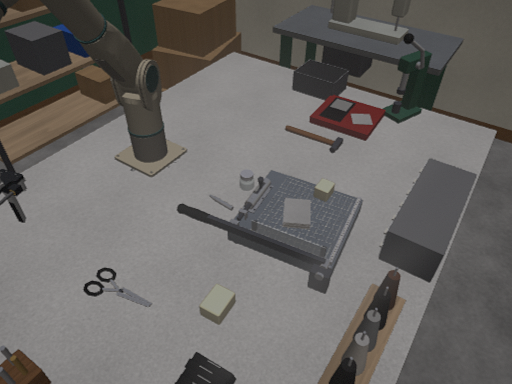

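View pics/side.png

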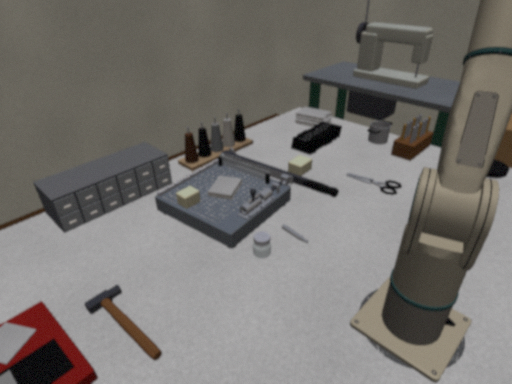

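The scene view shows the trimmer at about (295,215), with the grip end at (182,209) and the bolt at about (255,193). In the side view the trimmer is at about (225,195), with the bolt and knob near (255,195). Next I'll fit the bed from depth.

```bash
cat > h.py <<'E'
import numpy as np,cv2
def cloud(d,K,R,t):
    v,u=np.mgrid[:d.shape[0],:d.shape[1]]
    c=np.stack([(u-K[0,2])/K[0,0]*d,(v-K[1,2])/K[1,1]*d,d],-1)
    return (c-t)@R
E
python3 - <<'E'
from h import *
for n in ("scene","side"):
    f=np.load(n+".npz"); X=cloud(f["d"],f["K"],f["R"],f["t"])
    m=(abs(X[...,2]-.070)<.006)&(f["d"]>0)&(np.hypot(X[...,0],X[...,1])<1.1)&(X[...,0]>0.3)
    nl,lab,st,ce=cv2.connectedComponentsWithStats(m.astype(np.uint8))
    k=1+np.argmax(st[1:,4]); print(n,st[k],ce[k])
    P=X[lab==k][:,:2]; r=cv2.minAreaRect((P*1000).astype(np.float32)); print(r, cv2.boxPoints(r).round())
    # high points near
    m2=(X[...,2]>.118)&(X[...,2]<.15)&(f["d"]>0)
    c=np.array(r[0])/1000
    m2&=np.hypot(X[...,0]-c[0],X[...,1]-c[1])<.24
    vv,uu=np.nonzero(m2); print("high",[(u,v,*X[v,u].round(3)) for u,v in zip(uu,vv)][:40])
    x,y,w,h=st[k][:4]; x-=20;y-=20
    cr=f["p"][max(y,0):y+h+40,x:x+w+40]; s=min(800/cr.shape[1],600/cr.shape[0]); print(x,y,s)
    cv2.imwrite(f"pics/{n}_c.png",cv2.resize(cr,None,fx=s,fy=s,interpolation=cv2.INTER_CUBIC)[:,:,::-1])
E
```

```text
scene [ 239  170  118   89 4150] [301.46024096 210.76337349]
((661.5096435546875, -8.16424560546875), (321.0858154296875, 299.5949401855469), 6.814698696136475) [[ 484.  122.]
 [ 520. -176.]
 [ 839. -138.]
 [ 803.  160.]]
high [(np.int64(258), np.int64(177), np.float64(0.519), np.float64(-0.014), np.float64(0.141)), (np.int64(259), np.int64(177), np.float64(0.525), np.float64(-0.017), np.float64(0.146)), (np.int64(260), np.int64(177), np.float64(0.527), np.float64(-0.014), np.float64(0.145)), (np.int64(261), np.int64(177), np.float64(0.53), np.float64(-0.014), np.float64(0.147)), (np.int64(257), np.int64(178), np.float64(0.519), np.float64(-0.02), np.float64(0.141)), (np.int64(258), np.int64(178), np.float64(0.524), np.float64(-0.022), np.float64(0.145)), (np.int64(259), np.int64(178), np.float64(0.525), np.float64(-0.017), np.float64(0.142)), (np.int64(260), np.int64(178), np.float64(0.529), np.float64(-0.018), np.float64(0.144)), (np.int64(261), np.int64(178), np.float64(0.532), np.float64(-0.017), np.float64(0.145)), (np.int64(262), np.int64(178), np.float64(0.532), np.float64(-0.
[... 5879 characters left out ...]
0.531), np.float64(-0.006), np.float64(0.122)), (np.int64(252), np.int64(195), np.float64(0.524), np.float64(-0.004), np.float64(0.126)), (np.int64(253), np.int64(195), np.float64(0.523), np.float64(-0.007), np.float64(0.125)), (np.int64(254), np.int64(195), np.float64(0.521), np.float64(-0.01), np.float64(0.125)), (np.int64(251), np.int64(196), np.float64(0.528), np.float64(-0.003), np.float64(0.121)), (np.int64(252), np.int64(196), np.float64(0.525), np.float64(-0.005), np.float64(0.121)), (np.int64(253), np.int64(196), np.float64(0.524), np.float64(-0.008), np.float64(0.121)), (np.int64(254), np.int64(196), np.float64(0.523), np.float64(-0.011), np.float64(0.12))]
135 142 4.49438202247191
```

View pics/side_c.png

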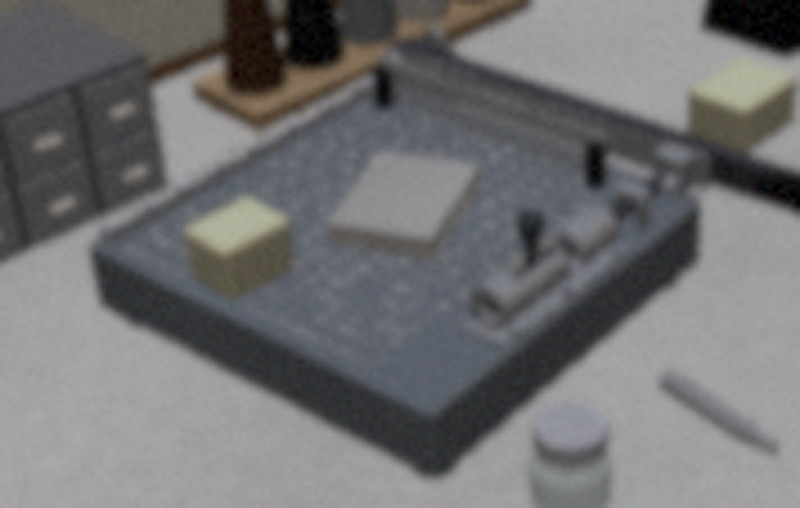

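The side crop shows the knob ball at crop (530,225), upright on the barrel, which runs from (490,300) to (612,215). The trimmer is at about (0.673,-0.015) with yaw 6.85°. The knob is near (0.526,-0.012), which is trimmer y ≈ 20. I'll shut the gripper, stage on the +y side of the knob and take a close look.

>>> jog_arm(series=[[[0.03, 0.04, 0.005], [0, 0, -4], 1], [[0.03, 0.04, 0], [0, 0, -3.6], 1], [[0.03, 0.04, 0], [0, 0, 0], 1], [[0.03, 0.04, 0], [0, 0, 0], 1], [[0.03, 0.04, 0], [0, 0, 0], 1], [[0.03, 0.04, 0], [0, 0, 0], 1], [[0.03, 0.04, 0], [0, 0, 0], 1], [[0.03, 0.04, 0], [0, 0, 0], 1]])

```text
t: 0.9
tool_pos: [0.4032, -0.3077, 0.2103]
eef_rot: [-0.0, 0.998, 0.06, -0.0]
force: [-0.5, -1.0, 0.5]
grip_width: 0.0331
grip_force: 0.0
```

>>> jog_arm(series=[[[0.015, 0.044, 0], [0, 0, 0], 1], [[0.015, 0.044, 0], [0, 0, 0], 1], [[0.015, 0.044, 0], [0, 0, 0], 1], [[0.015, 0.044, 0], [0, 0, 0], 1], [[0.015, 0.044, 0], [0, 0, 0], 1], [[0.015, 0.044, 0], [0, 0, 0], 1], [[0.015, 0.044, 0], [0, 0, 0], 1], [[0.015, 0.044, 0], [0, 0, 0], 1]])

```text
t: 1.7
tool_pos: [0.5226, 0.0443, 0.2103]
eef_rot: [0.0, 0.998, 0.06, -0.0]
force: [0.7, -0.5, -0.4]
grip_width: 0.0007
grip_force: 0.0
```

```bash
python3 - <<'E'
from plant import status, optics
from h import *
from scipy.spatial.transform import Rotation as Ro
o=status.get_obs(); p,d=optics.get_image("wrist"); c=optics.get_calibration("wrist")
T=c["T_tool_cam"]; Rw=Ro.from_quat(o["eef_rot"],scalar_first=True).as_matrix()
Rc=Rw@T[:3,:3]; pc=Rw@T[:3,3]+o["tool_pos"]
X=cloud(d,c["K"],Rc.T,-Rc.T@pc)
print(o["tool_pos"],pc,d.min(),d.max())
m=(abs(X[...,2]-.07)<.012)&(d>0); print("bed z",np.median(X[m][:,2]))
m=(X[...,2]>.11)&(X[...,2]<.155)&(d>0)
nl,lab,st,ce=cv2.connectedComponentsWithStats(m.astype(np.uint8))
for k in range(1,nl):
    if st[k,4]>30:
        P=X[lab==k]; print(st[k],P.min(0).round(3),P.max(0).round(3),np.median(P,0).round(3))
np.savez("w.npz",p=p,d=d,X=X,pc=pc)
cv2.imwrite("pics/w1.png",p[:,:,::-1])
E
```

```text
[0.52255549 0.04429324 0.21029932] [0.60469158 0.05532145 0.38848922] 0.0 0.5117062
bed z 0.06908108023164405
[196   0  51   7 195] [0.679 0.075 0.11 ] [0.685 0.117 0.114] [0.681 0.089 0.112]
[480   2  32 139 785] [ 0.595 -0.165  0.11 ] [ 0.711 -0.147  0.115] [ 0.653 -0.156  0.113]
[311 184  21  22 379] [ 0.52  -0.021  0.11 ] [ 0.539 -0.002  0.144] [ 0.531 -0.011  0.141]
```

View pics/w1.png

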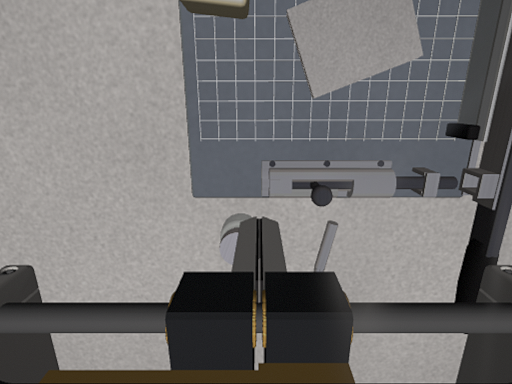

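The wrist view shows the black ball at (321,195), the barrel spanning columns 268–395 with its slot from 292 to 353, and the bed's front-left corner at (192,197).

```bash
python3 - <<'E'
from h import *
from plant import optics,status
from scipy.spatial.transform import Rotation as Ro
c=optics.get_calibration("wrist");f=np.load("w.npz");o=status.get_obs()
Rc=Ro.from_quat(o["eef_rot"],scalar_first=True).as_matrix()@c["T_tool_cam"][:3,:3];pc=f["pc"];Ki=np.linalg.inv(c["K"])
def ray(u,v,z):
    r=Rc@Ki@[u,v,1]; return pc+r*(z-pc[2])/r[2]
X=f["X"];m=np.zeros(X.shape[:2],bool);m[184:206,311:332]=X[184:206,311:332,2]>.125
vv,uu=np.nonzero(m);b=ray(uu.mean(),vv.mean(),.135);print("ball",uu.mean(),vv.mean(),b.round(4))
cor=ray(192,197.5,.07);cr2=ray(462,197,.07);print(cor,cr2)
e=cor-cr2;yaw=np.arctan2(-e[0],e[1]);print("yaw",np.degrees(yaw))
R2=np.array([[np.cos(yaw),-np.sin(yaw)],[np.sin(yaw),np.cos(yaw)]])
O=cor[:2]-R2@[-.17,.16];print("O",O)
loc=lambda p:R2.T@(p[:2]-O)
print("ball loc",loc(b),"barrel",loc(ray(268,180,.1)),loc(ray(395,180,.1)),"slot",loc(ray(292,185,.105)),loc(ray(353,185,.105)),"tcp",loc(o["tool_pos"]))
for l in ([-.145,-.01],[-.145,.0125],[-.163,-.01]): print(l,(O+R2@l).round(4))
E
```

```text
ball 320.9482288828338 195.1226158038147 [ 0.5306 -0.0111  0.135 ]
[0.48894589 0.1205019  0.07      ] [ 0.53081544 -0.19101422  0.07      ]
yaw 7.655006430650143
O [ 0.67874413 -0.01542685]
ball loc [-0.14627474  0.02398256] barrel [-0.14102442  0.07212124] [-0.14132275 -0.05946175] slot [-0.14504929  0.04762578] [-0.14518524 -0.0148145 ] tcp [-0.14291641  0.08990945]
[-0.145, -0.01] [ 0.5364 -0.0447]
[-0.145, 0.0125] [ 0.5334 -0.0224]
[-0.163, -0.01] [ 0.5185 -0.0471]
```

>>> jog_arm(series=[[[-0.003, 0, -0.03], [0, 0, 0], 1], [[0, 0, -0.03], [0, 0, 0], 1], [[0, 0, -0.029], [0, 0, 0], 1], [[0.0026, -0.0198, 0], [0, 0, 0], 1], [[0.002, -0.0149, 0], [0, 0, 0], 1], [[0.0007, -0.005, 0], [0, 0, 0], 1], [[0.0007, -0.005, 0], [0, 0, 0], 1], [[0, 0, 0], [0, 0, 0], 1]])

```text
t: 2.55
tool_pos: [0.525, -0.0021, 0.1213]
eef_rot: [-0.0, 0.998, 0.06, -0.0]
force: [-1.0, 0.5, 0.2]
grip_width: 0.0006
grip_force: 0.5
```

```bash
python3 - <<'E'
from plant import status
o=status.get_obs();print(o["t"],o["tool_pos"],o["force"],o["dq"].round(3))
E
```

```text
2.55 [ 0.52495845 -0.00205867  0.12129138] [-1.04867533  0.54664798  0.16521095] [-0.012 -0.005  0.003 -0.006  0.009 -0.006 -0.008]
```

```bash
cat > look.py <<'E'
from plant import status, optics
from h import *
from scipy.spatial.transform import Rotation as Ro
import sys
o=status.get_obs(); p,d=optics.get_image("wrist"); c=optics.get_calibration("wrist")
T=c["T_tool_cam"]; Rw=Ro.from_quat(o["eef_rot"],scalar_first=True).as_matrix()
Rc=Rw@T[:3,:3]; pc=Rw@T[:3,3]+o["tool_pos"]; pt=c["K"]@Rc.T
for n,q in (("tip",o["tool_pos"]),("ball0",[.5306,-.0111,.135]),("home",[.5364,-.0447,.135])):
    z=pt@(np.array(q)-pc); print(n,(z[:2]/z[2]).round(1))
print(o["tool_pos"],o["force"])
cv2.imwrite(sys.argv[1],cv2.resize(p[110:310,150:410],None,fx=3,fy=3)[:,:,::-1])
E
python3 look.py pics/w2.png
```

```text
tip [260.1 229.2]
ball0 [275.6 231.9]
home [330.2 229.4]
[ 0.52495845 -0.00205867  0.12129138] [-1.04867533  0.54664798  0.16521095]
```

View pics/w2.png

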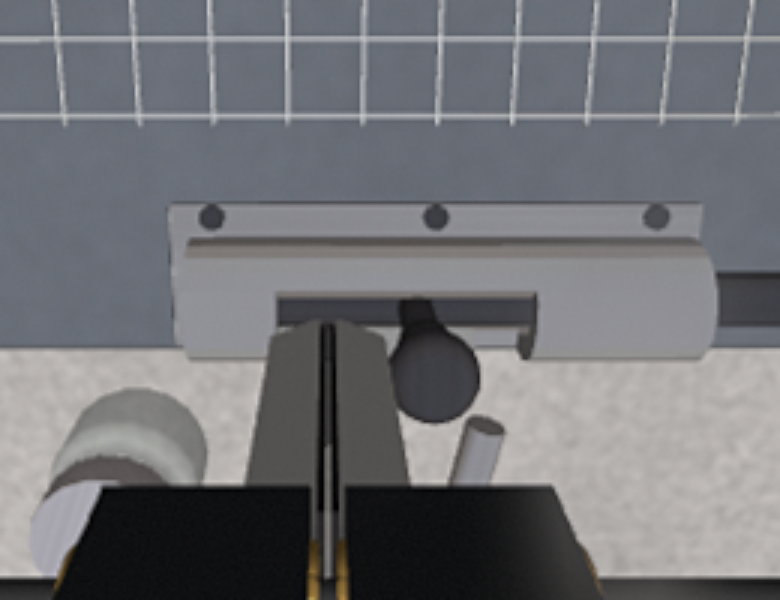

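The crop shows the fingertips touching the ball, whose centre is at crop (435,375), full-image (295,235). The ball has slid about 12 mm and the finger sits a little to the front. I'll back off, shift +x and continue.

>>> jog_arm(series=[[[0, 0.005, 0], [0, 0, 0], 1], [[0.006, 0, 0], [0, 0, 0], 1], [[0.001, -0.008, 0], [0, 0, 0], 1], [[0.0008, -0.006, 0], [0, 0, 0], 1], [[0.0007, -0.005, 0], [0, 0, 0], 1], [[0.0005, -0.004, 0], [0, 0, 0], 1], [[0, 0, 0], [0, 0, 0], 1]])

```text
t: 3.3
tool_pos: [0.5346, -0.0213, 0.1216]
eef_rot: [0.0, 0.998, 0.059, 0.0]
force: [-0.4, 0.8, 0.2]
grip_width: 0.0004
grip_force: 0.4
```

>>> jog_arm(series=[[[0.0002, -0.0015, 0], [0, 0, 0], 1], [[0.0002, -0.0015, 0], [0, 0, 0], 1], [[0, 0, 0], [0, 0, 0], 1]])

```text
t: 3.6
tool_pos: [0.5346, -0.0233, 0.1214]
eef_rot: [-0.0, 0.998, 0.06, -0.0]
force: [-0.1, 2.0, 2.5]
grip_width: 0.0
grip_force: 1.2
```

>>> jog_arm(series=[[[0.0002, -0.0015, 0], [0, 0, 0], 1], [[0, 0, 0], [0, 0, 0], 1]])

```text
t: 3.8
tool_pos: [0.5346, -0.0236, 0.1214]
eef_rot: [-0.001, 0.998, 0.06, -0.0]
force: [-1.2, 5.2, 2.5]
grip_width: 0.0007
grip_force: 2.5
```

```bash
python3 look.py pics/w3.png
```

```text
tip [260.1 229.2]
ball0 [239.8 242. ]
home [293.6 239.5]
[ 0.53462063 -0.02362332  0.12141912] [-1.18320333  5.17549428  2.51974592]
```

View pics/w3.png

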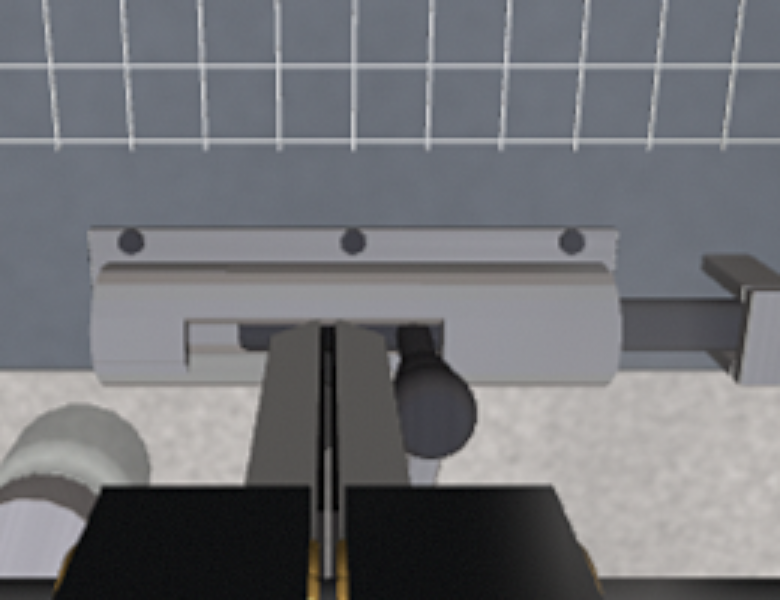

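The crop shows the knob at crop (435,410), near the slot's end at (443,340). The force has begun to rise, so I'll press a little more to confirm the stop.

>>> jog_arm(series=[[[0.0003, -0.002, 0], [0, 0, 0], 1], [[0, 0, 0], [0, 0, 0], 1]])

```text
t: 4.05
tool_pos: [0.5347, -0.0238, 0.1214]
eef_rot: [-0.002, 0.998, 0.061, -0.001]
force: [-1.5, 9.4, 4.2]
grip_width: 0.0004
grip_force: 4.4
```

>>> jog_arm(series=[[[0.0003, -0.002, 0], [0, 0, 0], 1], [[0, 0, 0], [0, 0, 0], 1]])

```text
t: 4.25
tool_pos: [0.5347, -0.024, 0.1214]
eef_rot: [-0.003, 0.998, 0.061, -0.001]
force: [-2.2, 12.0, 5.1]
grip_width: 0.0007
grip_force: 6.1
```

Hard stop: the force climbs with no motion. Now I'll go over to the knob's bed side.

>>> jog_arm(series=[[[-0.001, 0.017, 0], [0, 0, 0], 1], [[0, 0, 0.025], [0, 0, 0], 1], [[0, 0, 0.025], [0, 0, 0], 1], [[0.014, -0.014, 0], [0, 0, 0], 1], [[0.014, -0.0145, 0], [0, 0, 0], 1], [[0, 0, 0], [0, 0, 0], 1], [[0, 0, -0.025], [0, 0, 0], 1], [[0, 0, 0], [0, 0, 0], 1]])

```text
t: 5.05
tool_pos: [0.5593, -0.0404, 0.1438]
eef_rot: [-0.0, 0.998, 0.06, -0.003]
force: [-1.3, -0.7, -0.5]
grip_width: 0.0002
grip_force: 0.0
```

```bash
python3 look.py pics/w4.png
```

```text
tip [260.1 229.2]
ball0 [215.6 255.3]
home [262.2 253.2]
[ 0.55930884 -0.04036556  0.14382444] [-1.34777474 -0.6574594  -0.48367035]
```

View pics/w4.png

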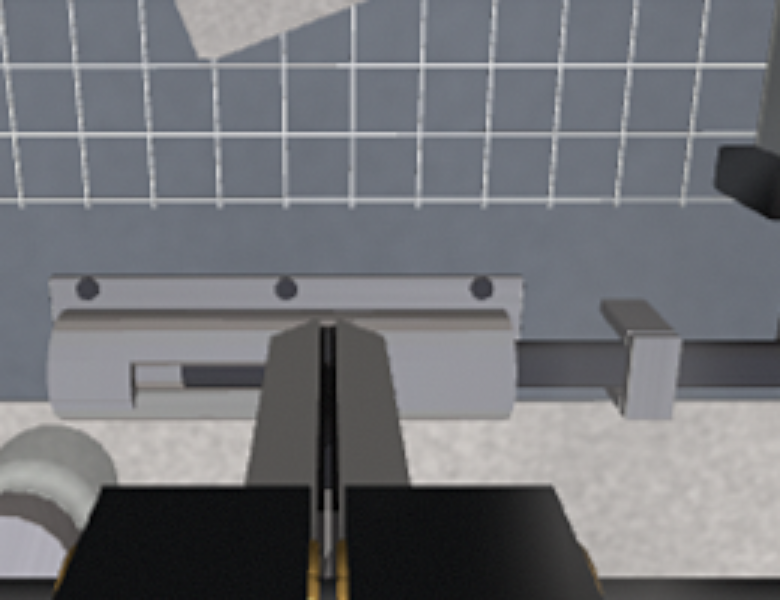

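The finger now hides the ball at about (262,253), and the tip is on the bed side of it. I'll lower and push towards the front.

>>> jog_arm(series=[[[0.002, -0.002, 0], [0, 0, 0], 1], [[0, 0, -0.021], [0, 0, 0], 1], [[0, 0, 0], [0, 0, 0], 1], [[-0.008, -0.001, 0], [0, 0, 0], 1], [[-0.006, -0.0008, 0], [0, 0, 0], 1], [[0, 0, 0], [0, 0, 0], 1]])

```text
t: 5.7
tool_pos: [0.5501, -0.0442, 0.1264]
eef_rot: [0.0, 0.998, 0.06, 0.0]
force: [0.2, 0.3, 0.2]
grip_width: 0.0003
grip_force: 0.0
```

>>> jog_arm(series=[[[-0.005, -0.0007, 0], [0, 0, 0], 1], [[-0.005, -0.0007, 0], [0, 0, 0], 1], [[0, 0, 0], [0, 0, 0], 1]])

```text
t: 6.0
tool_pos: [0.5402, -0.0455, 0.1258]
eef_rot: [0.0, 0.998, 0.06, 0.0]
force: [0.1, 0.1, 0.7]
grip_width: 0.0004
grip_force: 0.2
```

>>> jog_arm(series=[[[-0.005, -0.0007, -0.001], [0, 0, 0], 1], [[-0.005, -0.0007, -0.001], [0, 0, 0], 1], [[0, 0, 0], [0, 0, 0], 1]])

```text
t: 6.3
tool_pos: [0.5293, -0.0469, 0.1231]
eef_rot: [-0.0, 0.998, 0.06, -0.001]
force: [0.4, 0.5, 0.3]
grip_width: 0.0004
grip_force: 0.1
```

>>> jog_arm(series=[[[-0.004, -0.0005, -0.001], [0, 0, 0], 1], [[-0.004, -0.0005, -0.001], [0, 0, 0], 1], [[0, 0, 0], [0, 0, 0], 1]])

```text
t: 6.6
tool_pos: [0.522, -0.0479, 0.1212]
eef_rot: [-0.0, 0.998, 0.06, -0.0]
force: [1.6, 0.7, -0.9]
grip_width: 0.0004
grip_force: 0.5
```

```bash
python3 - <<'E'
from plant import status,optics
from h import *
p,d=optics.get_image("side");c=optics.get_calibration("side")
X=cloud(d,**c); o=status.get_obs(); print(o["tool_pos"],o["force"])
z=c["K"]@(c["R"]@np.array([.505,-.05,.12])+c["t"]);u,v=(z[:2]/z[2]).astype(int);print(u,v)
cv2.imwrite("pics/s2.png",cv2.resize(p[v-40:v+40,u-50:u+50],None,fx=7,fy=7,interpolation=cv2.INTER_CUBIC)[:,:,::-1])
E
```

```text
[ 0.52201335 -0.04792994  0.12124326] [2.68611719 0.1270713  0.13737644]
266 192
```

View pics/s2.png

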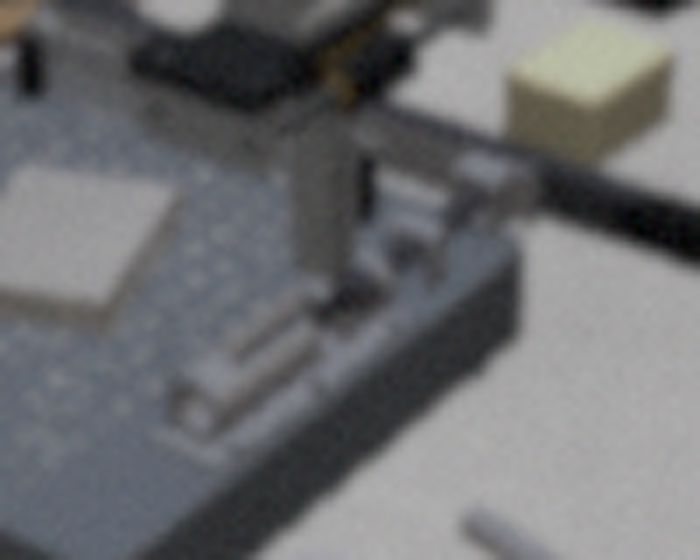

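The side crop shows the knob leaning about 45° to the front, in the notch at crop (355,290). Next I'll go up and over the ball and press down.

>>> jog_arm(series=[[[0.004, 0, 0.005], [0, 0, 0], 1], [[0, 0, 0.03], [0, 0, 0], 1], [[-0.016, -0.002, 0], [0, 0, 0], 1], [[-0.016, -0.002, 0], [0, 0, 0], 1], [[0, 0, 0], [0, 0, 0], 1], [[0, 0, -0.02], [0, 0, 0], 1], [[0, 0, -0.008], [0, 0, 0], 1], [[0, 0, 0], [0, 0, 0], 1]])

```text
t: 7.45
tool_pos: [0.492, -0.0522, 0.1272]
eef_rot: [-0.0, 0.998, 0.06, -0.003]
force: [-0.3, -0.1, 0.2]
grip_width: 0.0004
grip_force: 0.0
```

>>> jog_arm(series=[[[0, 0, -0.005], [0, 0, 0], 1], [[0, 0, -0.005], [0, 0, 0], 1], [[0, 0, -0.005], [0, 0, 0], 1], [[0, 0, 0], [0, 0, 0], 1]])

```text
t: 7.85
tool_pos: [0.4952, -0.0517, 0.1128]
eef_rot: [-0.0, 0.998, 0.06, 0.0]
force: [0.6, 0.6, -0.8]
grip_width: 0.0006
grip_force: 0.0
```

>>> jog_arm(series=[[[0, 0, -0.003], [0, 0, 0], 1], [[0, 0, -0.003], [0, 0, 0], 1], [[0, 0, -0.001], [0, 0, 0], 1], [[0, 0, 0], [0, 0, 0], 1]])

```text
t: 8.25
tool_pos: [0.4949, -0.0518, 0.1063]
eef_rot: [-0.0, 0.998, 0.06, 0.0]
force: [-0.8, -0.3, 0.5]
grip_width: 0.0008
grip_force: 0.0
```

>>> jog_arm(series=[[[0, 0, -0.0015], [0, 0, 0], 1], [[0, 0, -0.001], [0, 0, 0], 1], [[0, 0, 0], [0, 0, 0], 1]])

```text
t: 8.55
tool_pos: [0.4946, -0.0519, 0.104]
eef_rot: [0.0, 0.998, 0.06, 0.0]
force: [-1.7, 0.1, 1.2]
grip_width: 0.0003
grip_force: 1.2
```

>>> jog_arm(series=[[[0, 0, -0.0015], [0, 0, 0], 1], [[0, 0, -0.0015], [0, 0, 0], 1], [[0, 0, 0], [0, 0, 0], 1]])

```text
t: 8.85
tool_pos: [0.4947, -0.0519, 0.1028]
eef_rot: [0.0, 0.998, 0.06, 0.0]
force: [-5.1, 0.4, 21.1]
grip_width: 0.0001
grip_force: 10.8
```

```bash
python3 look.py pics/w5.png
```

```text
tip [260.1 229.2]
ball0 [192. 185.]
home [256.4 181.8]
[ 0.49474167 -0.05190993  0.10282529] [-5.14944478  0.36501079 21.07777863]
```

View pics/w5.png

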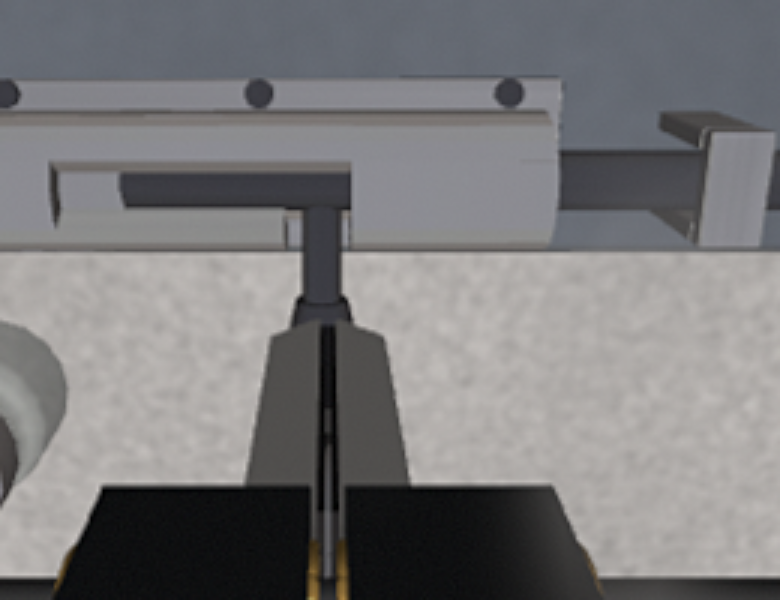

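The crop shows the pin at (322,250) lying horizontally in the notch. The force reached 21 N at z = 0.103, so it is at the hard stop. I'll lift clear and check.

>>> jog_arm(series=[[[0, 0, 0.01], [0, 0, 0], 1], [[0, 0, 0.03], [0, 0, 0], 1], [[0, 0, 0.04], [0, 0, 0], 1], [[-0.02, 0, 0.04], [0, 0, 0], 1], [[-0.02, 0, 0.03], [0, 0, 0], 1], [[0, 0, 0], [0, 0, 0], 1], [[0, 0, 0], [0, 0, 0], 1]])

```text
t: 9.6
tool_pos: [0.4552, -0.0518, 0.2515]
eef_rot: [0.0, 0.998, 0.06, 0.001]
force: [0.0, -0.0, -0.1]
grip_width: 0.0002
grip_force: 0.0
```

```bash
python3 - <<'E'
from plant import status,optics
from h import *
p,d=optics.get_image("side");c=optics.get_calibration("side");X=cloud(d,**c)
m=(d>0)&(np.hypot(X[...,0]-.492,X[...,1]+.05)<.02)&(X[...,2]>.05)&(X[...,2]<.16)
print(status.get_obs()["tool_pos"],m.sum(),X[m].max(0),np.median(X[m],0))
m=(d>0)&(np.hypot(X[...,0]-.53,X[...,1]+.045)<.03)&(X[...,2]<.17);print("max z over barrel",X[m][:,2].max())
E
```

```text
[ 0.45489096 -0.05175971  0.25059294] 64 [ 0.51169621 -0.03734635  0.10215302] [ 0.49567563 -0.04511279  0.09257828]
max z over barrel 0.10611022906912598
```

The ball's top is at 0.102 m and nothing stands above the barrel, so the knob is down.

```bash
python3 -c "
from plant import ticket
print(ticket.close_job())"
```

```text
the job is handed in; nothing more can be done
None
```

The job is handed in: the bolt was pushed home to its hard stop, the knob lies fully down in the notch towards the front, and the arm finished clear at about 9.6 s, though the hand-in gave no verdict.

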